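# Put the bottles and the tube rack back on their own bench plates

### The job

The two bottles and the tube rack have been put back on each other's places. Put the large bottle in the middle of the round plate, the small bottle in the middle of the square plate, and the tube rack in the middle of the oblong plate, lengthwise along it, all standing upright; the empty six-sided cork mat is free for parking one of them meanwhile. Lift things and set them down without dropping or tipping them over, and leave the tip box and the timer where they are.

Things in the scene. Friction and masses are not known exactly. Their poses are not given: they have to be found in the camera images.
- large_bottle: large white screw bottle, 66 mm in diameter, 136 mm high, about 0.3 kg, loose. Origin: centre of its underside, z up along it. The body is 66 mm wide and ends in a shoulder 113 mm above the underside; above that is the screw cap, 36 mm in diameter, from 113 to 136 mm, fixed tight: the bottle can be gripped and carried by the cap from above. Starts on a plate that is not its own.
- small_bottle: small white screw bottle of the same kind, 56 mm in diameter, 106 mm high, about 0.2 kg, loose. Origin: centre of its underside, z up along it. The shoulder lies 88 mm above the underside, the screw cap (31 mm in diameter, fixed tight, can be gripped from above) from 88 to 106 mm. Starts on a plate that is not its own.
- tube_rack: microtube rack, 62 mm (x) by 150 mm (y, its long axis), 46 mm high over the tubes fixed in it, about 0.14 kg, loose. Origin: centre of its underside, z up. It consists of a base sheet (0 to 3 mm high) and a top sheet (30 to 33 mm high), both 62 by 150 mm, joined by end walls; the tubes stand up from the top sheet in the middle. Grip it across the 62 mm width at the long edges of the top sheet, half-way along. Starts on a plate that is not its own.
- round_plate: place of the large bottle: round flat plate, 104 mm in diameter, aluminium with a white plastic top, lying fixed on the worktop. Origin: centre of its underside; its top is 8 mm above that. One of the three things stands on it at the start.
- square_plate: place of the small bottle: square flat plate, 116 by 116 mm, aluminium with a white plastic top, fixed. Origin: centre of its underside; its top is 8 mm above that. One of the three things stands on it at the start.
- oblong_plate: place of the tube rack: oblong flat plate, 92 mm (x) by 180 mm (y, its long axis), aluminium with a white plastic top, fixed. Origin: centre of its underside; its top is 8 mm above that. One of the three things stands on it at the start.
- hex_mat: flat six-sided cork mat, 116 mm across the flats, fixed to the worktop, empty at the start: the free spot. Origin: centre of its underside; its top is 4 mm above that.
- tip_box: bystander: beige pipette-tip box with a clear lid, 68 mm (x) by 120 mm (y), 62 mm high, loose, standing on the worktop. Origin: centre of its underside. To be left alone.
- timer: bystander: white bench timer, 66 by 62 mm, 18 mm high, loose, lying on the worktop. Origin: centre of its underside. To be left alone.
Mind the look-alikes: they are no part of the job. Leave any purple look-alike of the small_bottle alone.

How it is judged:
By the outcome, as a careful person would: the job done as asked, in the order asked, and still so for the second after the job is handed in, with the robot touching nothing.
It also fails if it takes over 106 s, if anything falls off the work surface, if the arm or the gripper's body presses on something with over 40 N, if the wrist force passes 120 N, or if a joint passes its speed limit or range.

### The arm

A 6-joint arm with a two-finger parallel gripper is mounted at the origin on a cart in front of the work surface, level with it; the furniture and walls round the work are solid. World frame = base frame: x ahead of the robot, y to its left, z up, the work surface at z = 0. Lengths are in m, angles in rad, forces in N, time in s.
With the tool pointing down it reaches from about 0.325 to 0.9 m from the base axis. Payload 6.1 kg.
Tool frame: the origin (TCP) lies midway between the tips of the shut fingers; the grasp point (between the pads) lies 19 mm behind it; z points along the fingers, y is the line along which they close (so a half turn about z gives the same grasp; the last joint's range is limited). The gripper opens to 85 mm and grips with 20 to 120 N. Pads are 22 mm wide; open, the fingers measure 114 mm over their backs; the gripper's body (76 mm by 85 mm) begins 54 mm behind the grasp point. The pads swing forward as they close: fully open they stand 13 mm farther back than shut.
Start: joints at [-1.366, 0.22, 1.526, -0, 1.395, -0.126], TCP at [0.203, -0.591, 0.231] pointing down, gripper open.
Joint ranges: [-2.98, 2.98], [-0.91, 2.08], [0.09, 2.57], [-1.24, 4.39], [0.2, 2.65], [-2.68, 2.68]. Speed limits (rad/s): [2.57, 2.57, 3.01, 3.14, 3.14, 3.14].

### API

Orientations are given as [roll, pitch, yaw] about the fixed x, y, z axes, in that order (R = Rz(yaw) Ry(pitch) Rx(roll)).
In Python, from plant import movep, move_l, set_joints, gripper_to, hold, inverse_kinematics, observe, get_image, get_calibration, Unreachable, job_done gives the robot as it stands. Calls block until the motion is done:
- movep(position, orientation): joint-space move of the TCP to a pose.
- move_l(position, feed=0.15, rotation=None, max_force=None): straight line of the TCP; rotation=None keeps the orientation; feed is the mean speed in m/s. With max_force (N) it stops when the force on the tool has changed by that much, and returns True; else False.
- set_joints(angles): joint-space move.
- gripper_to(opening, f_grip=None): finger opening in m; f_grip is the grip in N (None keeps the last); returns when the fingers have stopped.
- hold(seconds).
- inverse_kinematics(position, orientation): joint angles nearest the present ones, or None.
- observe(): the state.
- get_image(name): name is "scene" or "top" or "wrist"; returns (picture, depth): 480x640x3 uint8, red, green, blue; 480x640 float32, m along the optical axis (not along the pixel's ray), 0 where there is no reading.
- get_calibration(name): a dict with "intrinsics" (3x3 intrinsics, pixels), "dist_coeffs" ([k1, k2, p1, p2, k3] as OpenCV has them; the pictures are not rectified), "world_from_camera" (4x4, takes a point from camera to world coordinates). Camera axes: x right, y down, z forward; pixel columns grow to the right and rows downward; lengths in m; the calibration is good to about 2 mm. A picture is of the moment at which its call begins: read the wrist's pose just before it. get_calibration takes no time and is no camera call; for the wrist camera it gives the pose at the moment of the call.
A pose or a line that the arm cannot do raises Unreachable and nothing moves.
- job_done(): hands the job in; it is judged then, once.
The state is a dict: "time_s": time; "q": joint angles; "joint_velocities": joint speeds; "joint_torque": joint torques, N m; "eef_pos": TCP position; "tcp_rot": TCP orientation; "ft_force": force on the tool from outside, world axes, zero at the start; "torque": the same for the moment, N m; "opening": finger opening in m; "grasp_force": force on a finger pad.
Only numpy, scipy, OpenCV 4.12 (cv2) and the standard library are available. Lean on these libraries where they do the work, as an engineer would, in place of code of your own. Each camera call takes 0.05 s, during which the arm holds its last target. There are 200 camera calls.

## Working session

There is one attempt and no reset: what is moved stays moved. The work goes in short steps, each a Python script; the robot and the scene stay as the last script left them, time stands still between calls to the robot, and variables do not carry over. Pictures are saved under pics/ and viewed, at most 14 in all, crops included, and the job is handed in when it is done.

```bash
mkdir -p pics
python3 - <<'E'
from plant import *
import cv2,numpy as np
for n in("top","scene"):
    im,d=get_image(n); cv2.imwrite(f"pics/{n}0.png",im[:,:,::-1]); np.save(f"{n}_d.npy",d)
    c=get_calibration(n); print(n,c)
o=observe();print(o["time_s"],o["eef_pos"],o["tcp_rot"],o["opening"])
E
```

```text
top {'intrinsics': array([[621.19127984,   0.        , 316.75034619],
       [  0.        , 621.19127984, 240.8379629 ],
       [  0.        ,   0.        ,   1.        ]]), 'dist_coeffs': array([-0.00662031,  0.        ,  0.        ,  0.        ,  0.        ]), 'world_from_camera': array([[ 0.01416811, -0.99224438,  0.12349229,  0.35639702],
       [-0.99980441, -0.01235389,  0.0154444 ,  0.01663081],
       [-0.01379901, -0.12368696, -0.99222534,  1.46481479],
       [ 0.        ,  0.        ,  0.        ,  1.        ]])}
scene {'intrinsics': array([[544.46799321,   0.        , 317.3059202 ],
       [  0.        , 544.46799321, 241.46055649],
       [  0.        ,   0.        ,   1.        ]]), 'dist_coeffs': array([0.05555561, 0.        , 0.        , 0.        , 0.        ]), 'world_from_camera': array([[-0.83098451, -0.22988753,  0.50657325, -0.07951377],
       [-0.55620528,  0.3597506 , -0.74914298,  0.95756359],
       [-0.0100214 , -0.90428493, -0.42681183,  0.57974635],
       [ 0.        ,  0.        ,  0.        ,  1.        ]])}
0.1 [ 0.20290136 -0.59057118  0.23028979] [-3.13983439e+00 -1.95740551e-04  3.30807594e-01] 0.08528542015744768
```

View pics/top0.png

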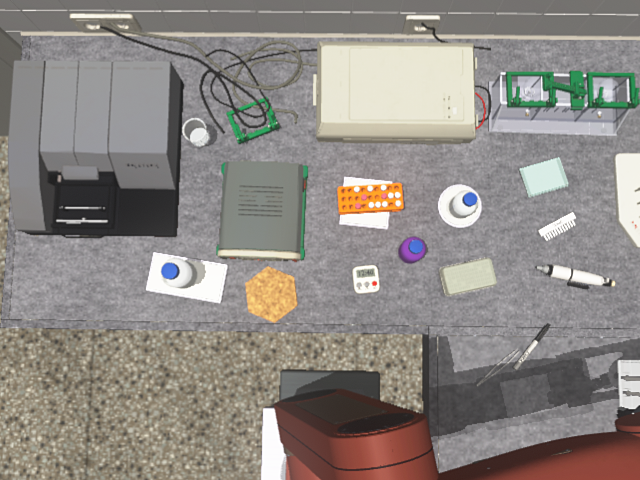

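View pics/scene0.png

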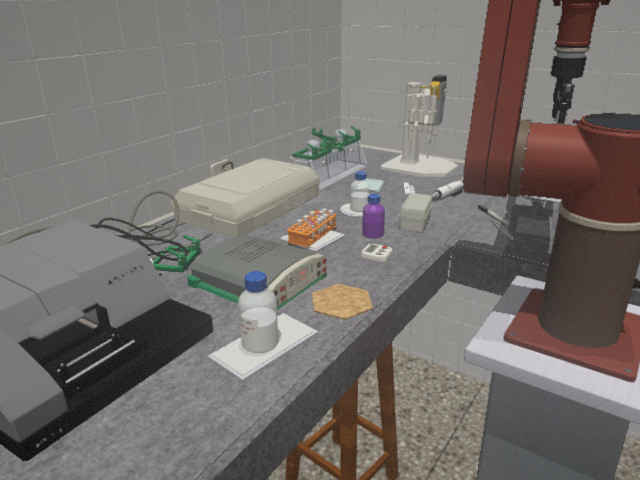

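The top view shows the large bottle on the oblong plate (170,271), the small white bottle on the round plate (466,203) and the orange rack on the square plate (370,198). The hex mat is at (271,294).

Look-alikes for the small bottle: the purple bottle at (413,249), which I leave alone, the large white one at (170,271), and the white one at (466,203), which is my choice. The small vessel at (197,132) is clutter.

```bash
cat > h.py <<'E'
import numpy as np,cv2
from plant import *
def pix(cal,P):
    W=np.linalg.inv(cal["world_from_camera"]); r=cv2.Rodrigues(W[:3,:3])[0]
    return cv2.projectPoints(np.float64(P).reshape(-1,3),r,W[:3,3],cal["intrinsics"],cal["dist_coeffs"])[0].reshape(-1,2)
def ray(cal,u,v,z):
    p=cv2.undistortPoints(np.float64([[[u,v]]]),cal["intrinsics"],cal["dist_coeffs"])[0,0]
    T=cal["world_from_camera"]; d=T[:3,:3]@[p[0],p[1],1]; o=T[:3,3]
    return o+d*(z-o[2])/d[2]
def ortho(im,cal,cx,cy,z,half=.11,n=380):
    # rows down = -x, cols right = -y (as in the top view)
    i=(np.arange(n)+.5)/n*2*half-half
    X,Y=np.meshgrid(cx-i,cy-i,indexing="ij")
    m=pix(cal,np.stack([X,Y,0*X+z],-1)).reshape(n,n,2).astype(np.float32)
    return cv2.remap(im,m[...,0],m[...,1],cv2.INTER_CUBIC)
E
python3 - <<'E'
from h import *
im=cv2.imread("pics/top0.png");cal=get_calibration("top")
t=[]
for n,u,v,z in [("obl",187,278,.008),("sq",368,204,.008),("round",460,206,.008),("hex",271,294,.004),("lcap",170,271,.144),("scap",470,199,.114),("rack",370,198,.05),("purple",416,246,.106),("timer",366,279,.018),("tip",468,277,.062)]:
    p=ray(cal,u,v,z);print(n,p.round(4),round(float(np.hypot(*p[:2])),3))
    if z<.01: 
        q=ortho(im,cal,round(p[0],2),round(p[1],2),z,n=300); cv2.putText(q,f"{n} {p[0]:.2f} {p[1]:.2f}",(5,15),0,.5,(0,0,255),1); t.append(q)
cv2.imwrite("pics/o1.png",np.vstack([np.hstack(t[:2]),np.hstack(t[2:])]))
E
```

```text
obl [0.4458 0.3434 0.008 ] 0.563
sq [ 0.6275 -0.0813  0.008 ] 0.633
round [ 0.6253 -0.2995  0.008 ] 0.693
hex [0.4111 0.145  0.004 ] 0.436
lcap [0.4519 0.35   0.144 ] 0.572
scap [ 0.6216 -0.2987  0.114 ] 0.69
rack [ 0.6338 -0.0831  0.05  ] 0.639
purple [ 0.5168 -0.1805  0.106 ] 0.547
timer [ 0.4484 -0.0767  0.018 ] 0.455
tip [ 0.4531 -0.3035  0.062 ] 0.545
```

View pics/o1.png

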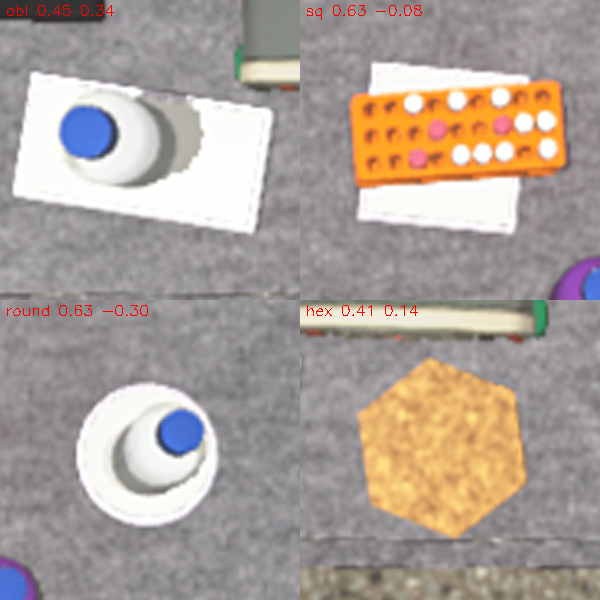

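The rectified tiles (0.733 mm/px) put the plate centres at:

| Place | World x, y (m) |
|---|---|
| Oblong | (.4484, .3450), axis −8.6° |
| Square | (.6315, −.0754) |
| Round | (.6267, −.2982) |
| Hex | (.4118, .1446) |

Next I check the objects at their own heights.

Run:
```python
from h import *
im=cv2.imread("pics/top0.png");cal=get_calibration("top");d=np.load("top_d.npy")
t=[]
for n,x,y,z in [("lcap",.45,.35,.144),("scap",.62,-.30,.114),("rack",.63,-.08,.041),("purple",.52,-.18,.106)]:
    q=ortho(im,cal,x,y,z,.11,300);cv2.putText(q,n,(5,15),0,.5,(0,0,255),1);t.append(q)
cv2.imwrite("pics/o2.png",np.vstack([np.hstack(t[:2]),np.hstack(t[2:])]))
v,u=np.mgrid[:480,:640]; p=cv2.undistortPoints(np.stack([u,v],-1).reshape(-1,1,2).astype(float),cal["intrinsics"],cal["dist_coeffs"]).reshape(480,640,2)
P=np.dstack([p,np.ones((480,640))])*d[...,None]; T=cal["world_from_camera"]; P=P@T[:3,:3].T+T[:3,3]
ok=d>0
for n,c,zt in(("L",(.452,.350),.144),("S",(.6216,-.2987),.114)):
    r=np.hypot(P[...,0]-c[0],P[...,1]-c[1]); m=ok&(r<.06)
    cap=m&(P[...,2]>zt-.006)&(r<.025); cc=P[cap].mean(0); print(n,cap.sum(),cc.round(4))
    r=np.hypot(P[...,0]-cc[0],P[...,1]-cc[1])
    for a in range(0,40,4):
        s=ok&(r>=a/1e3)&(r<(a+4)/1e3); print(a,P[...,2][s].max().round(4),np.median(P[...,2][s]).round(4),end=" | ")
    print()
s=ok&(abs(P[...,0]-.6315)<.05)&(abs(P[...,1]+.08)<.09)&(P[...,2]>.02)
print("rack",cv2.minAreaRect((P[s][:,:2]*1000).astype(np.float32)))
for n,x0,x1,y0,y1 in(("psu",.45,.75,.05,.3),("left",.4,.8,.43,.8),("back",.72,.95,-.4,.1),("purple",.49,.55,-.21,-.15)):
    s=ok&(P[...,0]>x0)&(P[...,0]<x1)&(P[...,1]>y0)&(P[...,1]<y1)&(P[...,2]>.03)
    print(n,P[s].min(0).round(3),P[s].max(0).round(3))
```

```text
L 217 [0.454  0.3533 0.1432]
0 0.1458 0.144 | 4 0.147 0.1436 | 8 0.1489 0.1429 | 12 0.1509 0.143 | 16 0.1475 0.1301 | 20 0.1165 0.1089 | 24 0.1118 0.1051 | 28 0.11 0.0987 | 32 0.1 0.0418 | 36 0.0139 0.0064 | 
S 145 [ 0.6235 -0.2984  0.1129]
0 0.1189 0.1132 | 4 0.1185 0.1132 | 8 0.1177 0.1125 | 12 0.1184 0.1086 | 16 0.11 0.0861 | 20 0.0917 0.0834 | 24 0.0888 0.0706 | 28 0.0753 0.0128 | 32 0.0159 0.007 | 36 0.0154 0.0071 | 
rack ((638.2996215820312, -83.25088500976562), (63.604270935058594, 149.9794158935547), 3.8949310779571533)
psu [0.488 0.068 0.03 ] [0.72  0.269 0.081]
left [0.533 0.43  0.03 ] [0.8   0.727 0.15 ]
back [ 0.771 -0.4    0.03 ] [0.95  0.1   0.134]
purple [ 0.49  -0.206  0.031] [ 0.545 -0.151  0.111]
```

View pics/o2.png

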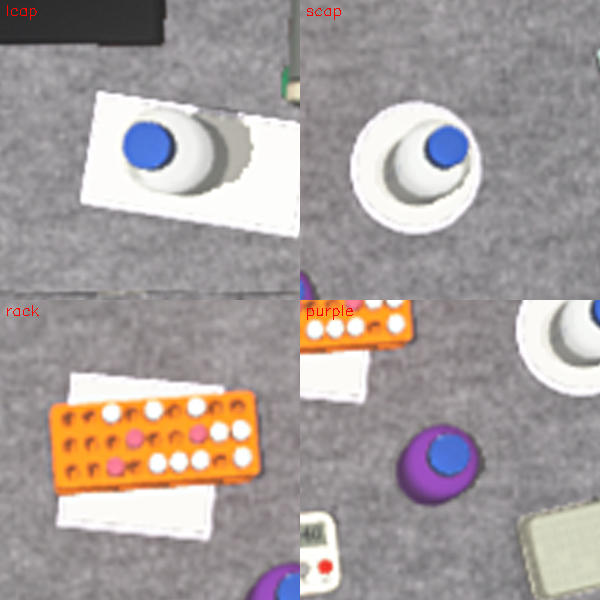

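Chosen targets:

| Object | World x, y (m) | Note |
|---|---|---|
| Large cap | (.4535, .352) | white body, blue cap |
| Small cap | (.623, −.2983) | white body, blue cap, on the round plate |
| Rack | (.637, −.0838) | yaw ≈ +4.5° |

The crop confirms the other bottle's body is purple, so it stays. I park the large bottle on the mat first.

```bash
cat >> h.py <<'E'
def go(x,y,z,yaw): movep([x,y,z],[np.pi,0,yaw])
def pick(x,y,base,rel,yaw,f,up=.27):
    gripper_to(.085); go(x,y,up,yaw); move_l([x,y,base+rel+.04],.25); hit=move_l([x,y,base+rel],.08,max_force=12)
    gripper_to(0,f); o=observe(); print("grip",hit,o["opening"],o["grasp_force"],o["eef_pos"],o["time_s"])
    e=o["eef_pos"]; move_l([e[0],e[1],e[2]+.03],.08); move_l([e[0],e[1],up],.25)
    o=observe(); print("up",o["opening"],o["grasp_force"],o["ft_force"].round(2) if hasattr(o["ft_force"],"round") else o["ft_force"])
def place(x,y,base,rel,yaw,up=.27,opening=.085):
    go(x,y,up,yaw); move_l([x,y,base+rel+.015],.2); hold(.2); hit=move_l([x,y,base+rel-.003],.03,max_force=4)
    o=observe(); print("down",hit,o["eef_pos"],o["ft_force"]); gripper_to(opening); hold(.2)
    e=o["eef_pos"]; move_l([e[0],e[1],e[2]+.05],.12); move_l([e[0],e[1],up],.3); print("t",observe()["time_s"])
def az(x,y): return np.arctan2(y,x)+np.pi/2
def snap(n,name):
    c=get_calibration(n); im,d=get_image(n); cv2.imwrite(f"pics/{name}.png",im[:,:,::-1]); return im[:,:,::-1].copy(),d,c
E
python3 - <<'E'
from h import *
pick(.4535,.352,.008,.112,az(.4535,.352),50)
place(.4118,.1446,.004,.112,az(.4118,.1446))
snap("top","top1");snap("scene","scene1")
E
```

```text
grip False 0.03455983584170744 50.13891991751734 [0.45391651 0.35224459 0.12075969] 5.4833
up 0.034424975885056434 50.34433152875863 [-0.8   0.26 -3.78]
down True [0.41189635 0.14456091 0.11672371] [0.90823418 0.52640384 2.88573185]
t 10.85
```

View pics/scene1.png

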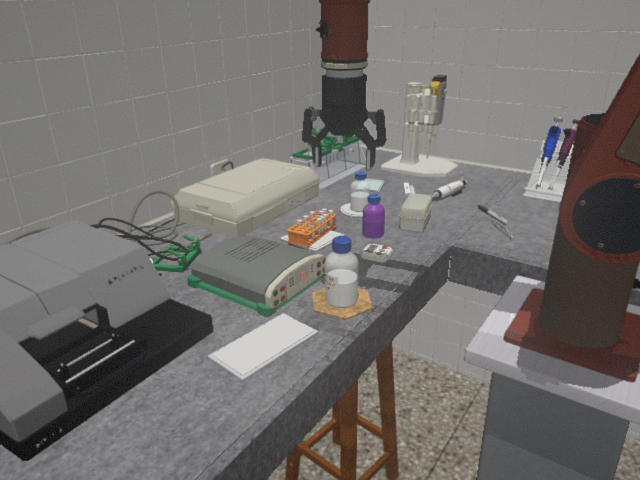

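The large bottle stands upright on the mat, at (342,290) in the scene view, and the oblong plate is free. Next is the rack.

Run:
```python
from h import *
pick(.637,-.0838,.008,.008,np.radians(94.5),35)
snap("scene","scene2")
place(.4484,.3450,.008,.008,np.radians(81.4))
im,d,c=snap("top","top2")
t=[ortho(im,c,.45,.34,z,.11,380) for z in(.008,.041)]
cv2.imwrite("pics/o3.png",np.hstack(t))
```

```text
grip False 0.06069577949187094 38.01997482776642 [ 0.63774493 -0.08398145  0.01705628] 14.4
up 0.060805497430682406 38.24071168899536 [ 0.51 -0.42 -2.45]
down True [0.44829915 0.34496749 0.01699807] [-2.97706545 -0.57525031  5.70494041]
t 21.7583
```

View pics/o3.png

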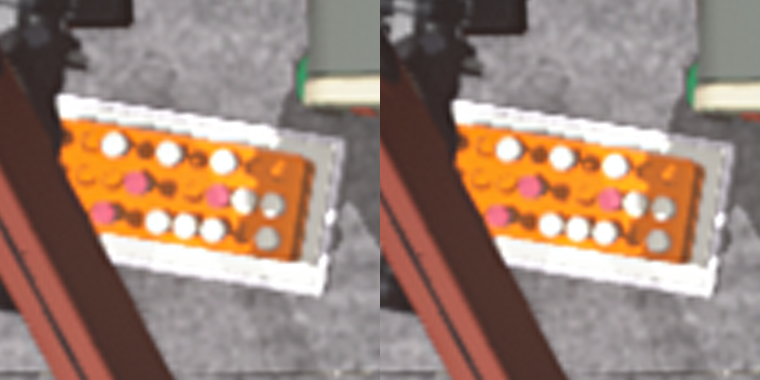

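The rack lies on the oblong plate, parallel to it. The arm hides its left part, so I'll check it after the next move: the small bottle to the square plate.

Run:
```python
from h import *
pick(.623,-.2983,.008,.087,az(.623,-.2983),45)
im,d,c=snap("top","top3")
t=[ortho(im,c,.45,.34,z,.11,380) for z in(.008,.041)]
cv2.imwrite("pics/o4.png",np.hstack(t))
place(.6315,-.0754,.008,.087,az(.6315,-.0754))
```

```text
grip False 0.02888779628523837 44.683800800994504 [ 0.62344667 -0.29857498  0.09569905] 26.3
up 0.02893973357544857 44.632427895776345 [-0.55 -0.76 -2.62]
down True [ 0.63153869 -0.07548317  0.09562516] [-0.07598013 -1.00911426  4.72578826]
t 32.075
```

View pics/o4.png

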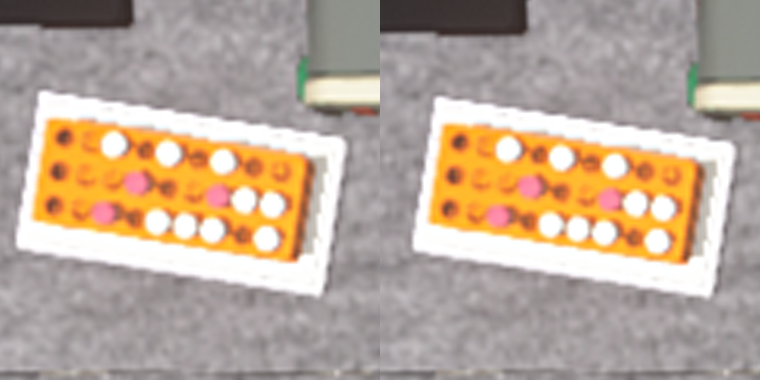

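The rack centre at (185,194) in its tile sits within about 2 mm of the plate centre at (182,194), and it is parallel within about 1°. The large bottle now goes to the round plate.

Run:
```python
from h import *
pick(.4119,.1446,.004,.112,az(.4118,.1446),50)
place(.6267,-.2982,.008,.112,az(.6267,-.2982))
set_joints([-1.366,0.22,1.526,0,1.395,-0.126])
im,d,c=snap("top","top4");s,_,_=snap("scene","scene4")
t=[ortho(im,c,x,y,z,.11,300) for x,y,z in((.63,-.3,.008),(.63,-.3,.144),(.63,-.08,.008),(.63,-.08,.114))]
cv2.imwrite("pics/o5.png",np.vstack([np.hstack(t[:2]),np.hstack(t[2:])]))
```

```text
grip False 0.034180839902664274 49.96627144748345 [0.41233904 0.14467894 0.11664423] 35.25
up 0.03440381806063232 50.329045029357076 [-0.73 -1.31 -4.42]
down True [ 0.62672353 -0.29830168  0.12073678] [-0.15139781 -0.6171902   3.14532594]
t 41.55
```

View pics/o5.png

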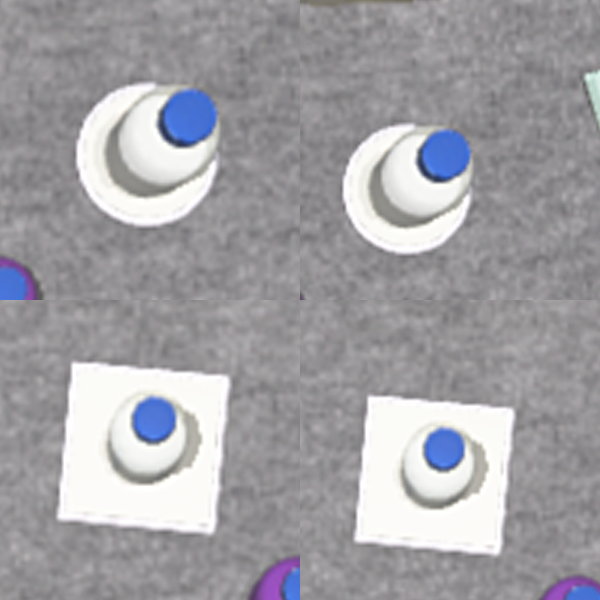

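View pics/scene4.png

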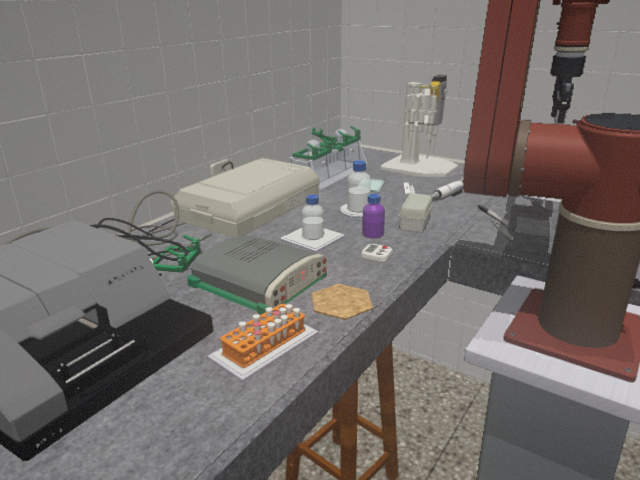

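Everything is upright. The large cap is at (145,155) in its tile, about 2 mm from the round plate's centre, and the small cap at (144,148) is within about 1 mm of the square plate's centre. The tip box, timer and purple bottle look unmoved.

```bash
python3 -c "
from plant import *
print(job_done())"
```

```text
the job is handed in; nothing more can be done
None
```

The job is handed in: the large bottle (round plate), small bottle (square plate) and tube rack (oblong plate, lengthwise) all stand upright within about 2 mm of centre by the camera, and the tip box, timer and purple bottle were left alone.

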